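# Fish the bench brush out of the half-covered till

## Task

Take the bench brush out of the half-covered wooden till: draw it out handle first at a slant from under the fixed lid, without forcing it against the lid. Then hold it up in the gripper, level and bristles down, with the bristles right above the dark off-cut and at least 10 cm above the bench, ready to sweep. Touch nothing else out of place, and finish while still holding the brush there, at rest.

Things in the scene. Friction and masses are not known exactly. Their poses are not given: they have to be found in the camera images.
- till: wooden tool till fixed to the bench, 172 x 262 mm (x, y), walls and floor 6 mm. Origin: centre of its underside; y along its length, z up. Inside 160 x 250 mm, inner floor at z = 6 mm. Side walls (x = +-83 mm) reach z = 51 mm in the open part, 66 mm under the lid; end walls (y = +-128 mm) 66 mm. A fixed lid covers the +y end; the opening is 170 mm long, too short for the brush to leave flat.
- till_lid: fixed dark wooden half lid of the till, 172 x 86 x 6 mm; its origin and axes are those of the till. It spans y = 45 to 131 mm and z = 66 to 72 mm (underside 60 mm above the till's inner floor). It does not open.
- brush: loose rigid bench brush, 30 x 230 x 21 mm, about 90 g. Origin: centre of its underside; y towards the handle end, z up. Pale handle: y -35 to 115 mm, 30 mm wide, z 5 to 21. Dark bristle block: y -115 to -30, 28 mm wide, z 0 to 20. Starts on the till's floor, bristles down and under the lid, its y roughly along the till's -y; handle end drooped 2 deg onto the floor; 45 mm free beside the handle.
- bristles (a point): point in the middle of the bristle block's underside, at (0, -72, 0) mm in the brush's frame; axes are the brush's.
- dark_offcut: loose dark brown wood off-cut, 28 x 90 x 19 mm, lying on the bench to the left of the till. Origin: centre of its underside; y along its length.
- pale_offcut: loose pale wood off-cut, 38 x 55 x 22 mm, on the bench to the left of the till, to be left alone. Origin: centre of its underside.
Not all that is in view belongs to the job. Of the things shaped like the dark_offcut, the brown one is meant.

How it is judged (in metres and radians):
At the end, for the whole second after the job is handed in: The gripper holds the brush at rest, bristles down and level within 0.25 rad, the middle of the bristles within 45 mm (horizontally) of the centre of the dark off-cut, the brush's underside (its middle and the bristles' middle) more than 90 mm above the bench, and the till not touching it (horizontal distance between bristles and dark_offcut below 0.045 m and height (world z) of each of bristles, brush above 0.09 m and angle between brush's own z axis and vertical below 0.25 rad and contact force between brush and the fingers above 1 N and contact force between brush and till below 0.05 N and linear speed of brush below 0.03 m/s); the arm keeps its last pose, push and grip.
It fails at once if the brush is forced against the lid (more than 15 N) (contact force between brush and till_lid above 15 N).
It fails at once if the dark off-cut is moved by more than 30 mm (distance of dark_offcut from where it was at the start of the episode above 0.03 m).
It fails at once if the pale off-cut is moved by more than 30 mm (distance of pale_offcut from where it was at the start of the episode above 0.03 m).
It also fails if it takes over 48 s, if anything falls off the work surface, if the arm or the gripper's body presses on something with over 40 N, if the wrist force passes 120 N, or if a joint passes its speed limit or range.

## Robot

A 6-joint arm with a two-finger parallel gripper is mounted at the origin on a cart in front of the work surface, level with it; the furniture and walls round the work are solid. World frame = base frame: x ahead of the robot, y to its left, z up, the work surface at z = 0. Lengths are in mm, angles in rad, forces in N, time in s.
With the tool pointing down it reaches from about 350 to 1000 mm from the base axis. Payload 7.1 kg.
Tool frame: the origin (TCP) lies midway between the tips of the shut fingers; the grasp point (between the pads) lies manip.grip_point_offset behind it (manip.grip_point_offset is the distance from the TCP to the grasp point, in mm); z points along the fingers, y is the line along which they close (so a half turn about z gives the same grasp; the last joint's range is limited). The gripper opens to 85 mm and grips with 20 to 120 N. Pads are 22 mm wide; open, the fingers measure 114 mm over their backs; the gripper's body (76 mm by 85 mm) begins 54 mm behind the grasp point. The pads swing forward as they close: fully open they stand 13 mm farther back than shut.
Start: joints at [-1.351, 0.423, 1.63, -0, 1.089, -0.019], TCP at [147.855, -607.243, 231.319] pointing down, gripper open.
Joint ranges: [-3, 3], [-0.9, 2.11], [0.09, 2.58], [-1.31, 4.45], [0.11, 2.69], [-2.54, 2.54]. Speed limits (rad/s): [2.39, 2.39, 3.01, 3.14, 3.14, 3.14].

## Interface

Orientations are given as a unit quaternion [w, x, y, z].
In Python, from station import manip gives the robot as it stands.
- The arm moves only by the tool servo_tool, never from a script. Its argument "increments" is a list of rows, each a list of 5 numbers: the shift along the tool's x, y, z in m, then the turn about the tool's z in degrees, then the finger opening in m, from 0 to 0.0854. In form: [[tx, ty, tz, turn, grip], ...]. A call has exactly 10 rows; each row is the pose to reach, as a shift and turn from the pose commanded when the call began, along the tool's axes at that moment; what a row does not reach only later rows make up. A row lasts 1/10 s, in which the tool goes at most 50 mm and 8.59 degrees, less where a joint would pass 70% of its speed; a pose out of reach is approached as far as the arm can. A call with a gripper value outside its range is refused whole. The fingers move at their own pace and stop on an object; "newtons" is the grip in N (left out, the last holds). Time passes only in rows, so rows that repeat a pose let the fingers close, or fill a call up. It gives the time, the measured TCP pose, the force, the opening and the grip force at its end, in the units of the state.
- manip.observe(): the state, without advancing time (a new reading comes with each control period).
- manip.camera(name): name is "side" or "top"; returns the picture (400x640x3 uint8, red, green, blue); there is no depth.
- manip.camera_params(name): a dict with "fx", "fy", "cx", "cy" (pixels), "k1" (the pictures are not rectified: a ray, as slopes to the right and down, at radius r is drawn at 1 + k1 r^2 times it, then the intrinsics apply), "R" (3x3) and "t" (3): a world point X has camera coordinates R X + t. Camera axes: x right, y down, z forward; pixel columns grow to the right and rows downward; lengths in mm; the calibration is good to about 2 mm. A picture is of the moment at which its call begins. camera_params takes no time and is no camera call.
- manip.hand_in(): hands the job in; it is judged then, once.
The state is a dict: "clock": time; "joint_pos": joint angles; "qvel": joint speeds; "joint_torque": joint torques, N m; "eef_pos": TCP position; "tcp_rot": TCP orientation; "ft_force": force on the tool from outside, world axes, zero at the start; "ft_torque": the same for the moment, N m; "grip_width": opening from 0.0 (shut) to 1.0 (fully open); "finger_force": force on a finger pad.
Only numpy, scipy, OpenCV 4.12 (cv2) and the standard library are available. Lean on these libraries where they do the work, as an engineer would, in place of code of your own. Each camera call takes 0.05 s, during which the arm holds its last target. There are 200 camera calls.

## Working session

There is one attempt and no reset: what is moved stays moved. The work goes in short steps, Python scripts to look and compute and a tool call to move; the robot and the scene stay as the last step left them, time stands still between calls to the robot, and variables do not carry over. Pictures are saved under pics/ and viewed, at most 12 in all, crops included, and the job is handed in when it is done.

Besides the shell and the picture viewer there is one more tool, called after "Emit:" as name([rows], argument=value, ...), one row to a line, values as JSON. servo_tool: Moves the arm, as the interface text tells. Its arguments: {"type":"object","properties":{"increments":{"type":"array"},"newtons":{"type":"number"}},"required":["increments"]}

```bash
ls; mkdir -p pics
python3 - <<'E'
from station import manip
import cv2
for n in("top","side"):
    cv2.imwrite(f"pics/{n}0.png",manip.camera(n)[:,:,::-1]); print(manip.camera_params(n))
s=manip.observe(); print(s, manip.grip_point_offset)
E
```

```text
pics
{'fx': 390.59682068978316, 'fy': 390.59682068978316, 'cx': 316.75626446545465, 'cy': 192.664282920218, 'k1': -0.08787018689350179, 'R': array([[ 0.02209095, -0.9997512 ,  0.00308811],
       [-0.99791793, -0.02223745, -0.06054169],
       [ 0.0605953 , -0.00174425, -0.99816089]]), 't': array([107.38399968, 592.31648588, 844.42012719])}
{'fx': 465.3435272405921, 'fy': 465.3435272405921, 'cx': 325.72485559508453, 'cy': 199.12078218679028, 'k1': -0.03229124940445041, 'R': array([[-0.94134922, -0.33742711,  0.00214383],
       [-0.20153767,  0.55712849, -0.80559941],
       [ 0.27063669, -0.75878244, -0.59245674]]), 't': array([591.91484519,  90.20953826, 878.69194155])}
{'clock': 0.1, 'joint_pos': array([-1.35097971e+00,  4.23804908e-01,  1.63064112e+00,  3.24878483e-05,
        1.08859267e+00, -1.90111226e-02]), 'qvel': array([-0.00089077, -0.00085483, -0.00222931, -0.00072512, -0.00039221,
        0.00169924]), 'joint_torque': array([-2.76737974e-04, -5.58425224e+01, -2.82445496e+01,  2.46414652e-05,
        3.07886490e-03, -1.67484433e-05]), 'eef_pos': array([ 147.76739016, -606.75379871,  230.5873229 ]), 'tcp_rot': array([-7.20818187e-04,  9.92879271e-01,  1.19122753e-01, -5.81572188e-05]), 'ft_force': array([-0.66934848,  0.18860899,  1.71499491]), 'ft_torque': array([ 0.0479346 , -0.00734887, -0.02791431]), 'finger_force': 0.0, 'grip_width': 0.9970741473258528} 18.700000000000003
```

View pics/top0.png

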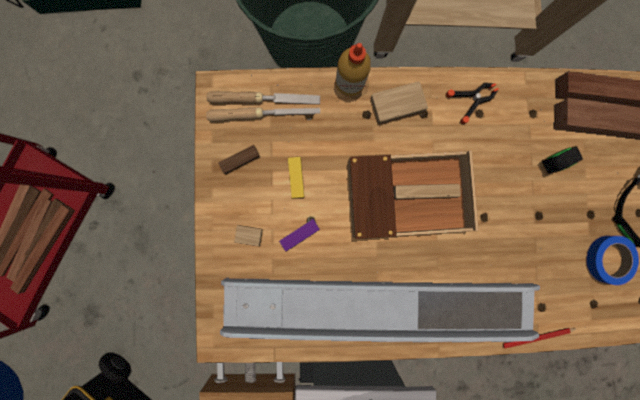

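View pics/side0.png

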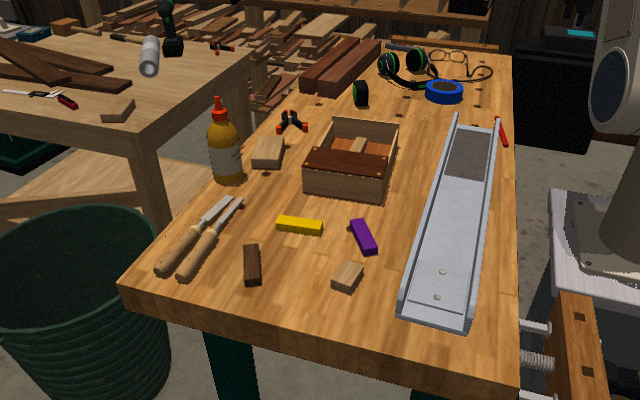

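The top view shows the till at cols 350–475, rows 152–240, with the lid on the left (+y). The brush handle ends near (459,192). The brown off-cut is at (239,159), and the yellow and purple ones are decoys. I'll zoom in for pixel positions.

```bash
python3 - <<'E'
import cv2
a=cv2.imread("pics/top0.png")
cv2.imwrite("pics/c1.png",cv2.resize(a[140:250,340:490],None,fx=5,fy=5,interpolation=cv2.INTER_CUBIC))
b=cv2.imread("pics/side0.png")
cv2.imwrite("pics/c2.png",cv2.resize(b[100:210,290:420],None,fx=5,fy=5,interpolation=cv2.INTER_CUBIC))
h=cv2.cvtColor(a,cv2.COLOR_BGR2HSV)
g=a[135:185,205:275]; m=((h[135:185,205:275,2]<125)).astype('uint8')
n,l,st,c=cv2.connectedComponentsWithStats(m); print(st,c+[205,135])
E
cat > h.py <<'E'
import numpy as np, cv2
from station import manip
def ray(n,uv):
    p=manip.camera_params(n); K=np.array([[p['fx'],0,p['cx']],[0,p['fy'],p['cy']],[0,0,1.]])
    q=cv2.undistortPoints(np.array(uv,float).reshape(-1,1,2),K,np.array([p['k1'],0,0,0.])).reshape(-1,2)
    d=np.c_[q,np.ones(len(q))]@p['R']; return -p['R'].T@p['t'],d
def onz(n,uv,z):
    o,d=ray(n,uv); z=np.broadcast_to(z,len(d)); return o+d*((z-o[2])/d[:,2])[:,None]
def proj(n,X):
    p=manip.camera_params(n); K=np.array([[p['fx'],0,p['cx']],[0,p['fy'],p['cy']],[0,0,1.]])
    return cv2.projectPoints(np.array(X,float).reshape(-1,1,3),cv2.Rodrigues(p['R'])[0],p['t'],K,np.array([p['k1'],0,0,0.]))[0].reshape(-1,2)
E
```

```text
[[   0    0   70   50 2879]
 [  13   10   42   30  619]
 [   9   31    1    1    1]
 [  12   34    1    1    1]] [[239.70371657 159.40465439]
 [238.63004847 159.91760905]
 [214.         166.        ]
 [217.         169.        ]]
```

View pics/c1.png

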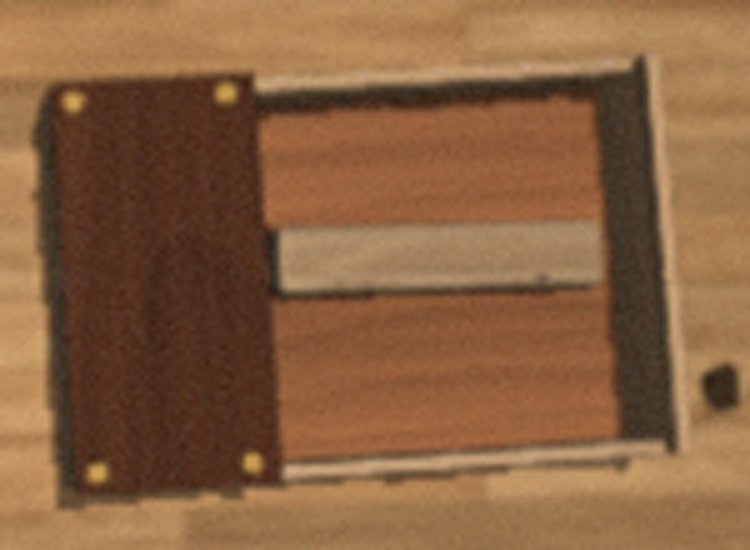

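The crop shows the lid corners, the end wall and the pale handle, which runs from (280,228)–(280,294) to (603,221)–(604,285) in crop pixels. The handle end is roughly at the foot of the −y end wall.

Run:
```python
from h import *
np.set_printoptions(precision=1,suppress=True)
c=lambda L:[(340+(u+.5)/5-.5,140+(v+.5)/5-.5) for u,v in L]
lid=onz("top",c([(52,85),(253,74),(281,483),(75,494)]),72); print("lid",lid)
ew=onz("top",c([(650,57),(685,450)]),66);print("endwall outer",ew)
h=onz("top",c([(280,228),(280,294),(603,221),(604,285)]),[28,28,23,23]);print("handle",h)
print("axis deg",np.degrees(np.arctan2(*( (h[2]+h[3]-h[0]-h[1])[:2]))), "len",np.linalg.norm(h[2]-h[0]))
d=onz("top",[[238.6,159.9]],15);print("offcut",d)
e=(lid[1]+lid[2]-lid[0]-lid[3])[:2];print("till -y yaw",np.degrees(np.arctan2(e[0],e[1])))
print("free",onz("top",[[510,120],[510,270],[545,165],[485,100],[537,285]],0))
print("bottle top/lid etc",onz("top",[[353,50],[303,160]],0))
o=manip.observe();import scipy.spatial.transform as t
print(t.Rotation.from_quat(np.roll(o['tcp_rot'],-1)).as_matrix())
```

```text
lid [[663.3  53.   72. ]
 [670.  -31.1  72. ]
 [500.1 -44.6  72. ]
 [493.9  40.6  72. ]]
endwall outer [[ 683.1 -203.2   66. ]
 [ 516.4 -218.    66. ]]
handle [[ 609.4  -52.    28. ]
 [ 580.4  -52.3   28. ]
 [ 616.4 -198.4   23. ]
 [ 587.8 -198.8   23. ]]
axis deg 177.20050172693573 len 146.6512298549966
offcut [[659.4 296.7  15. ]]
till -y yaw 175.6558729464772
free [[ 771.5 -328.6    0. ]
 [ 423.4 -325.7    0. ]
 [ 667.7 -412.9    0. ]
 [ 817.  -268.6    0. ]
 [ 389.  -391.9    0. ]]
bottle top/lid etc [[926.4  43.2   0. ]
 [664.3 153.3   0. ]]
[[ 1.   0.2 -0. ]
 [ 0.2 -1.   0. ]
 [ 0.  -0.  -1. ]]
```

Emit:
servo_tool([
  [0.02, -0.0115, 0, -5, 0.055],
  [0.06, -0.0347, 0, -12, 0.055],
  [0.1, -0.058, 0, -20, 0.055],
  [0.14, -0.081, 0, -28, 0.055],
  [0.18, -0.104, 0, -36, 0.055],
  [0.22, -0.1275, 0, -44, 0.055],
  [0.26, -0.1507, 0, -52, 0.055],
  [0.3, -0.174, 0, -60, 0.055],
  [0.34, -0.197, 0, -68, 0.055],
  [0.38, -0.22, 0, -76, 0.055],
], newtons=20)

```text
clock: 1.1
eef_pos: [466.0, -302.0, 231.2]
tcp_rot: [-0.0, 0.707, 0.707, -0.0]
ft_force: [0.2, -0.2, -0.0]
grip_width: 0.644
finger_force: 0.0
```

```bash
cat >> h.py <<'E'
from scipy.spatial.transform import Rotation as Ro
def delta(target,yaw):
    o=manip.observe(); R=Ro.from_quat(np.roll(o['tcp_rot'],-1)).as_matrix()
    y=np.degrees(np.arctan2(R[1,0],R[0,0]))
    print("t",round(o['clock'],2),"pos",o['eef_pos'].round(1),"yaw",y.round(2),"w",o['grip_width'].round(3),"ff",round(float(o['finger_force']),1),"F",o['ft_force'].round(1),"q6",o['joint_pos'][5].round(2))
    print("tool shift m",(R.T@(np.array(target)-o['eef_pos'])/1000).round(4),"turn",round(y-yaw,2))
E
python3 -c "
from h import *
delta([600.8,-173.5,110],92.8)"
```

```text
Traceback (most recent call last):
  File "h.py", line 16, in delta
    print("t",round(o['clock'],2),"pos",o['eef_pos'].round(1),"yaw",y.round(2),"w",o['grip_width'].round(3),"ff",round(float(o['finger_force']),1),"F",o['ft_force'].round(1),"q6",o['joint_pos'][5].round(2))
                                                                                   ^^^^^^^^^^^^^^^^^^^^^
AttributeError: 'float' object has no attribute 'round'
```

Emit:
servo_tool([
  [0.02, 0.02, 0, -1, 0.055],
  [0.05, 0.05, 0.02, -2, 0.055],
  [0.08, 0.08, 0.05, -3, 0.055],
  [0.11, 0.115, 0.08, -3, 0.055],
  [0.129, 0.135, 0.11, -3, 0.055],
  [0.129, 0.135, 0.121, -3, 0.055],
  [0.129, 0.135, 0.121, -3, 0.055],
  [0.129, 0.135, 0.121, -3, 0.055],
  [0.129, 0.135, 0.121, -3, 0.055],
  [0.129, 0.135, 0.121, -3, 0.055],
])

```text
clock: 2.1
eef_pos: [601.0, -176.4, 111.8]
tcp_rot: [0.001, 0.691, 0.723, 0.0]
ft_force: [-0.3, -0.5, 0.4]
grip_width: 0.641
finger_force: 0.0
```

```bash
sed -i "s/o\['grip_width'\].round(3)/round(float(o['grip_width']),3)/" h.py
python3 - <<'E'
from h import *
delta([600.8,-173.5,9],92.8)
cv2.imwrite("pics/top1.png",cv2.resize(manip.camera("top")[140:260,340:500,::-1],None,fx=4,fy=4,interpolation=cv2.INTER_CUBIC))
cv2.imwrite("pics/side1.png",cv2.resize(manip.camera("side")[60:220,280:430,::-1],None,fx=3.6,fy=3.6,interpolation=cv2.INTER_CUBIC))
E
```

```text
t 2.1 pos [ 601.  -176.4  111.8] yaw 92.6 w 0.641 ff 0.0 F [-0.3 -0.5  0.4] q6 -0.35
tool shift m [ 0.003  -0.0003  0.1028] turn -0.2
```

View pics/side1.png

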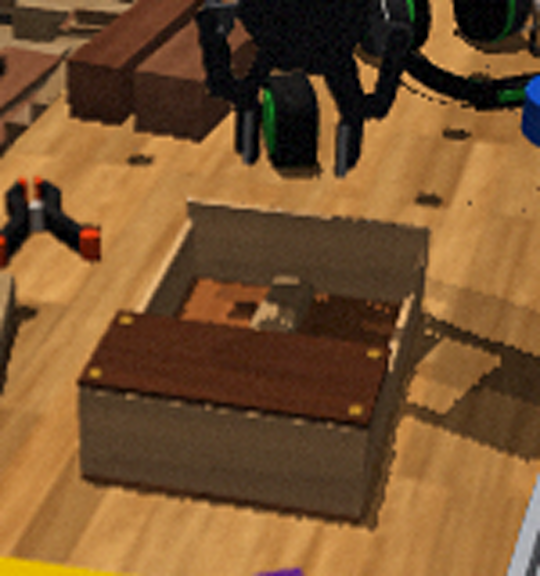

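The gripper hangs open and centred above the handle's end, clear of the walls and lid. Now I descend.

Emit:
servo_tool([
  [0.002, 0, 0.02, 0, 0.055],
  [0.002, 0, 0.05, 0, 0.055],
  [0.002, 0, 0.07, 0, 0.055],
  [0.002, 0, 0.085, 0, 0.055],
  [0.002, 0, 0.095, 0, 0.055],
  [0.002, 0, 0.1, 0, 0.055],
  [0.002, 0, 0.1, 0, 0.055],
  [0.002, 0, 0.1, 0, 0.025],
  [0.002, 0, 0.1, 0, 0.02],
  [0.002, 0, 0.1, 0, 0.02],
], newtons=20)

```text
clock: 3.2
eef_pos: [601.3, -173.6, 11.3]
tcp_rot: [0.001, 0.69, 0.723, 0.0]
ft_force: [-0.8, 0.5, 1.8]
grip_width: 0.348
finger_force: 22.3
```

Emit:
servo_tool([
  [0, 0, 0, 0, 0.02],
  [0, 0, 0, 0, 0.02],
  [0, 0, 0, 0, 0.02],
  [0, 0, -0.002, 0, 0.02],
  [0, 0, -0.005, 0, 0.02],
  [0, 0, -0.01, 0, 0.02],
  [0, 0, -0.015, 0, 0.02],
  [0, 0, -0.02, 0, 0.02],
  [0, 0, -0.02, 0, 0.02],
  [0, 0, -0.02, 0, 0.02],
])

```text
clock: 4.2
eef_pos: [600.8, -173.4, 30.6]
tcp_rot: [0.0, 0.69, 0.723, 0.0]
ft_force: [-0.0, -0.1, -0.9]
grip_width: 0.346
finger_force: 21.9
```

Run:
```python
from h import *
delta([600.8,-173.5,75],92.8)
cv2.imwrite("pics/side2.png",cv2.resize(manip.camera("side")[60:220,280:430,::-1],None,fx=3.6,fy=3.6,interpolation=cv2.INTER_CUBIC))
```

```text
t 4.2 pos [ 600.8 -173.4   30.6] yaw 92.68 w 0.346 ff 21.9 F [-0.  -0.1 -0.9] q6 -0.35
tool shift m [-0.0001  0.0001 -0.0444] turn -0.12
```

View pics/side2.png

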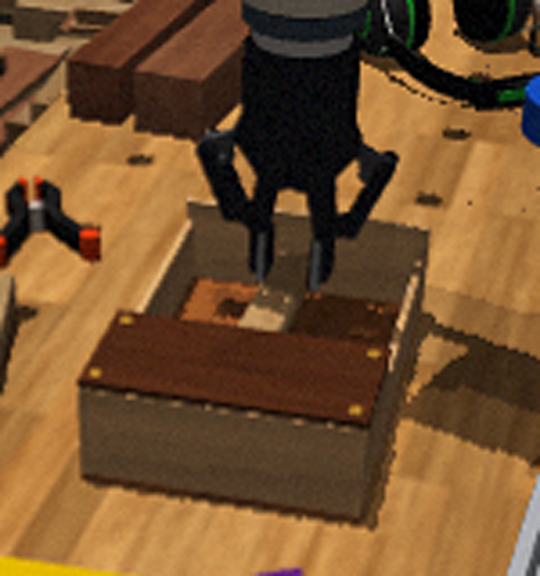

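The handle is gripped and lifted 20 mm. The full brush weight is on the wrist, so it is being carried rather than pivoting. I'll lift slowly and watch the force.

Emit:
servo_tool([
  [0, 0, -0.003, 0, 0.02],
  [0, 0, -0.006, 0, 0.02],
  [0, 0, -0.009, 0, 0.02],
  [0, 0, -0.012, 0, 0.02],
  [0, 0, -0.015, 0, 0.02],
  [0, 0, -0.018, 0, 0.02],
  [0, 0, -0.02, 0, 0.02],
  [0, 0, -0.022, 0, 0.02],
  [0, 0, -0.024, 0, 0.02],
  [0, 0, -0.025, 0, 0.02],
])

```text
clock: 5.25
eef_pos: [600.7, -173.4, 55.5]
tcp_rot: [0.0, 0.69, 0.723, 0.0]
ft_force: [0.2, -0.8, -1.5]
grip_width: 0.34
finger_force: 21.8
```

Run:
```python
from h import *
delta([600.8,-173.5,75],92.8)
cv2.imwrite("pics/side3.png",cv2.resize(manip.camera("side")[60:220,280:430,::-1],None,fx=3.6,fy=3.6,interpolation=cv2.INTER_CUBIC))
cv2.imwrite("pics/top3.png",cv2.resize(manip.camera("top")[140:260,340:500,::-1],None,fx=4,fy=4,interpolation=cv2.INTER_CUBIC))
```

```text
t 5.25 pos [ 600.7 -173.4   55.5] yaw 92.68 w 0.34 ff 21.8 F [ 0.2 -0.8 -1.5] q6 -0.35
tool shift m [-0.0001  0.0001 -0.0195] turn -0.12
```

View pics/top3.png

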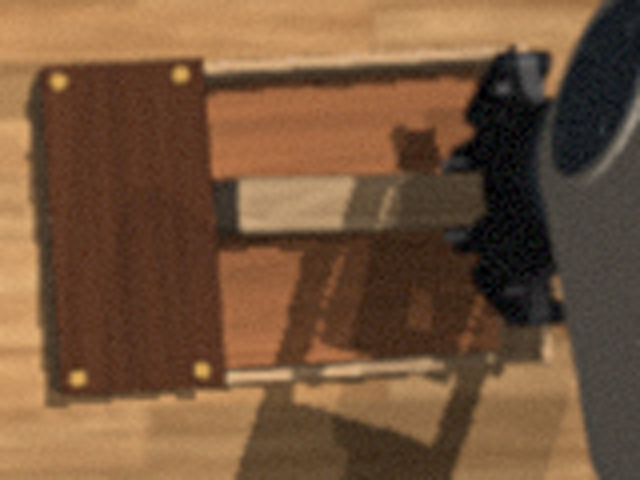

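The handle's inner end has risen less than the grip, so the brush is starting to slant, and the forces are tiny. I'll keep lifting slowly.

Emit:
servo_tool([
  [0, 0, -0.003, 0, 0.02],
  [0, 0, -0.006, 0, 0.02],
  [0, 0, -0.009, 0, 0.02],
  [0, 0, -0.012, 0, 0.02],
  [0, 0, -0.015, 0, 0.02],
  [0, 0, -0.018, 0, 0.02],
  [0, 0, -0.021, 0, 0.02],
  [0, 0, -0.024, 0, 0.02],
  [0, 0, -0.026, 0, 0.02],
  [0, 0, -0.028, 0, 0.02],
])

```text
clock: 6.35
eef_pos: [600.7, -173.4, 83.5]
tcp_rot: [0.0, 0.69, 0.723, 0.0]
ft_force: [-0.1, 0.6, -1.9]
grip_width: 0.343
finger_force: 21.5
```

Run:
```python
from h import *
delta([600.8,-173.5,75],92.8)
cv2.imwrite("pics/side4.png",cv2.resize(manip.camera("side")[60:220,280:430,::-1],None,fx=3.6,fy=3.6,interpolation=cv2.INTER_CUBIC))
```

```text
t 6.35 pos [ 600.7 -173.4   83.5] yaw 92.68 w 0.343 ff 21.5 F [-0.1  0.6 -1.9] q6 -0.35
tool shift m [-0.0001  0.0001  0.0085] turn -0.12
```

View pics/side4.png

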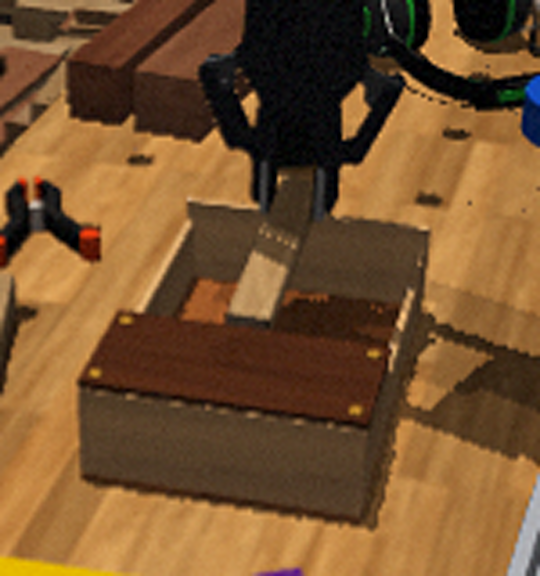

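The brush is slanted with the handle above the end wall and the bristles under the lid. I'll lift another 12 mm for more slant, back off 3 mm from the lid, then draw it out along the brush's axis.

Emit:
servo_tool([
  [0, 0, -0.004, 0, 0.02],
  [0, 0, -0.008, 0, 0.02],
  [0, 0, -0.012, 0, 0.02],
  [0, 0, -0.012, 0, 0.02],
  [0, 0, -0.009, 0, 0.02],
  [-0.003, 0, -0.009, 0, 0.02],
  [-0.008, 0, -0.009, 0, 0.02],
  [-0.014, 0, -0.009, 0, 0.02],
  [-0.02, 0, -0.009, 0, 0.02],
  [-0.025, 0, -0.009, 0, 0.02],
])

```text
clock: 7.4
eef_pos: [601.9, -199.1, 92.3]
tcp_rot: [0.0, 0.691, 0.723, 0.0]
ft_force: [-0.4, 0.0, -1.4]
grip_width: 0.341
finger_force: 21.4
```

Emit:
servo_tool([
  [-0.006, 0, 0, 0, 0.02],
  [-0.013, 0, 0, 0, 0.02],
  [-0.02, 0, 0, 0, 0.02],
  [-0.027, 0, 0, 0, 0.02],
  [-0.034, 0, 0, 0, 0.02],
  [-0.041, 0, 0, 0, 0.02],
  [-0.048, 0, 0, 0, 0.02],
  [-0.054, 0, 0, 0, 0.02],
  [-0.058, 0, 0, 0, 0.02],
  [-0.06, 0, 0, 0, 0.02],
])

```text
clock: 8.4
eef_pos: [604.6, -258.7, 92.3]
tcp_rot: [0.0, 0.69, 0.723, -0.0]
ft_force: [-0.2, 1.2, -0.4]
grip_width: 0.34
finger_force: 21.4
```

Run:
```python
from h import *
delta([600.8,-173.5,75],92.8)
cv2.imwrite("pics/side5.png",cv2.resize(manip.camera("side")[60:220,280:430,::-1],None,fx=3.6,fy=3.6,interpolation=cv2.INTER_CUBIC))
```

```text
t 8.4 pos [ 604.6 -258.7   92.3] yaw 92.66 w 0.34 ff 21.4 F [-0.2  1.2 -0.4] q6 -0.47
tool shift m [0.0853 0.0001 0.0173] turn -0.14
```

View pics/side5.png

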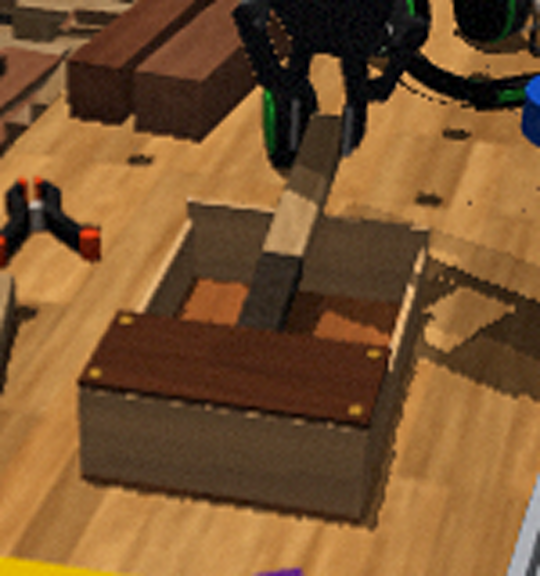

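The bristle block is now clear of the lid's edge. I'll pull a little more while rising, then lift.

Emit:
servo_tool([
  [-0.004, 0, -0.002, 0, 0.02],
  [-0.01, 0, -0.006, 0, 0.02],
  [-0.018, 0, -0.01, 0, 0.02],
  [-0.025, 0, -0.018, 0, 0.02],
  [-0.03, 0, -0.028, 0, 0.02],
  [-0.03, 0, -0.04, 0, 0.02],
  [-0.03, 0, -0.055, 0, 0.02],
  [-0.03, 0, -0.065, 0, 0.02],
  [-0.03, 0, -0.07, 0, 0.02],
  [-0.03, 0, -0.07, 0, 0.02],
])

```text
clock: 9.45
eef_pos: [606.5, -288.2, 163.6]
tcp_rot: [0.001, 0.69, 0.724, 0.0]
ft_force: [-0.1, 0.0, -0.5]
grip_width: 0.348
finger_force: 21.4
```

Run:
```python
from h import *
delta([470,-325,162],0)
cv2.imwrite("pics/side6.png",cv2.resize(manip.camera("side")[40:220,250:450,::-1],None,fx=3.2,fy=3.2,interpolation=cv2.INTER_CUBIC))
```

```text
t 9.45 pos [ 606.5 -288.2  163.6] yaw 92.7 w 0.348 ff 21.4 F [-0.1  0.  -0.5] q6 -0.51
tool shift m [-0.0303 -0.1381  0.0014] turn 92.7
```

View pics/side6.png

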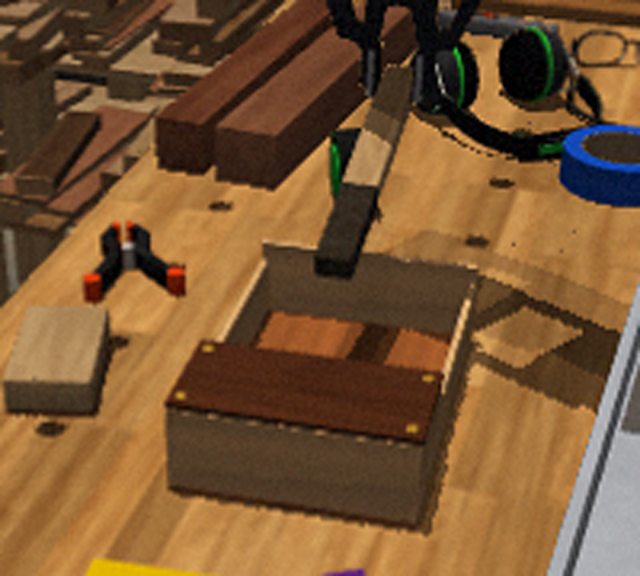

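The brush is out and clear above the till, still slanted; its bristle end is near crop (336,272). I'll measure the tilt.

Run:
```python
from h import *
uv=[(250+336/3.2,40+274/3.2)]
o,d=ray("side",uv); g=np.array([606.5,-288.2,0]); a=np.radians(92.7)
n=np.array([-np.sin(a),np.cos(a),0]); k=((g-o)@n)/(d[0]@n); P=o+d[0]*k
r=(P-g)[:2]@[np.cos(a),np.sin(a)]; print("bristle end bottom",P,"range",r)
```

```text
bristle end bottom [ 598.30360826 -114.39593287   93.54926826] range 173.9972258071582
```

Tilt is about 19°, over the 0.25 rad limit, so I'll turn the brush over a clear patch of bench and level it there on its bristles.

Emit:
servo_tool([
  [-0.003, -0.01, -0.005, 5, 0.02],
  [-0.006, -0.025, -0.01, 12, 0.02],
  [-0.009, -0.04, -0.015, 20, 0.02],
  [-0.012, -0.055, -0.02, 28, 0.02],
  [-0.015, -0.07, -0.02, 36, 0.02],
  [-0.018, -0.085, -0.02, 44, 0.02],
  [-0.021, -0.1, -0.02, 52, 0.02],
  [-0.024, -0.115, -0.02, 60, 0.02],
  [-0.027, -0.13, -0.02, 68, 0.02],
  [-0.03, -0.138, -0.02, 76, 0.02],
])

```text
clock: 10.5
eef_pos: [468.0, -324.2, 181.5]
tcp_rot: [-0.001, 0.99, 0.142, -0.001]
ft_force: [0.6, -0.5, 0.1]
grip_width: 0.347
finger_force: 21.4
```

Emit:
servo_tool([
  [0, 0, 0, 6, 0.02],
  [0, 0, 0.01, 12, 0.02],
  [0, 0, 0.03, 16.7, 0.02],
  [0, 0, 0.05, 16.7, 0.02],
  [0, 0, 0.07, 16.7, 0.02],
  [0, 0, 0.08, 16.7, 0.02],
  [0, 0, 0.085, 16.7, 0.02],
  [0, 0, 0.085, 16.7, 0.02],
  [0, 0, 0.085, 16.7, 0.02],
  [0, 0, 0.085, 16.7, 0.02],
])

```text
clock: 11.5
eef_pos: [470.1, -325.0, 98.2]
tcp_rot: [0.0, 1.0, -0.0, 0.001]
ft_force: [-0.8, -0.2, 0.0]
grip_width: 0.342
finger_force: 21.4
```

Run:
```python
from h import *
delta([470,-325,10],0)
a=manip.camera("top")[100:300,420:620,::-1]; b=manip.camera("side")[20:220,330:530,::-1]
cv2.imwrite("pics/both7.png",cv2.resize(np.hstack([a,b]),None,fx=2,fy=2,interpolation=cv2.INTER_CUBIC))
```

```text
t 11.5 pos [ 470.1 -325.    98.2] yaw -0.02 w 0.342 ff 21.4 F [-0.8 -0.2  0. ] q6 0.95
tool shift m [-0.0002 -0.0001  0.0882] turn -0.02
```

View pics/both7.png

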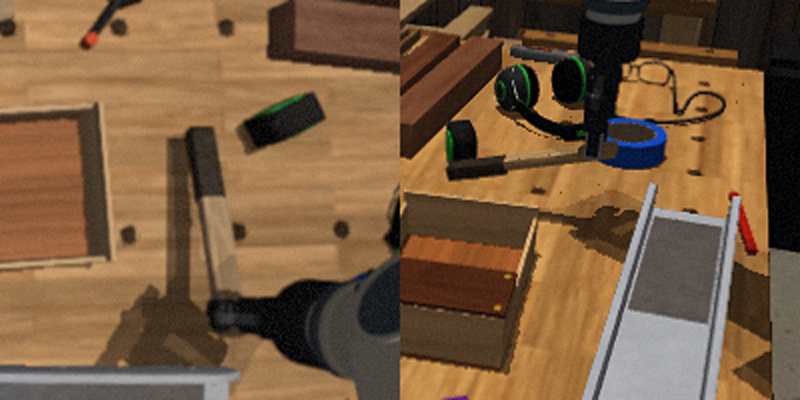

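The brush is held over clear bench, bristles towards +x and lower than the handle. I'll lower it until it lies flat, then grip harder.

Emit:
servo_tool([
  [0, 0, 0.01, 0, 0.02],
  [0, 0, 0.025, 0, 0.02],
  [0, 0, 0.037, 0, 0.02],
  [0, 0, 0.046, 0, 0.02],
  [0, 0, 0.055, 0, 0.02],
  [0, 0, 0.063, 0, 0.02],
  [0, 0, 0.071, 0, 0.02],
  [0, 0, 0.078, 0, 0.02],
  [0, 0, 0.084, 0, 0.02],
  [0, 0, 0.087, 0, 0.02],
], newtons=20)

```text
clock: 12.6
eef_pos: [469.5, -324.6, 9.8]
tcp_rot: [-0.0, 1.0, -0.0, -0.0]
ft_force: [-0.9, -0.3, 1.8]
grip_width: 0.348
finger_force: 21.7
```

Emit:
servo_tool([
  [0, 0, 0, 0, 0.02],
  [0, 0, 0, 0, 0.02],
  [0, 0, 0, 0, 0.02],
  [0, 0, 0, 0, 0.02],
  [0, 0, -0.01, 0, 0.02],
  [0, 0, -0.03, 0, 0.02],
  [0, 0, -0.06, 0, 0.02],
  [0, 0, -0.1, 0, 0.02],
  [0, 0, -0.14, 0, 0.02],
  [0, 0, -0.16, 0, 0.02],
], newtons=70)

```text
clock: 13.6
eef_pos: [470.8, -325.5, 174.6]
tcp_rot: [0.002, 1.0, -0.0, 0.002]
ft_force: [1.4, -0.2, -0.3]
grip_width: 0.324
finger_force: 73.0
```

Run:
```python
from h import *
delta([666,135,172],92.8)
a=manip.camera("top")[100:300,420:620,::-1]; b=manip.camera("side")[0:200,330:530,::-1]
cv2.imwrite("pics/both8.png",cv2.resize(np.hstack([a,b]),None,fx=2,fy=2,interpolation=cv2.INTER_CUBIC))
```

```text
t 13.6 pos [ 470.8 -325.5  174.6] yaw -0.02 w 0.324 ff 73.0 F [ 1.4 -0.2 -0.3] q6 0.95
tool shift m [ 0.195  -0.4606  0.002 ] turn -92.82
```

View pics/both8.png

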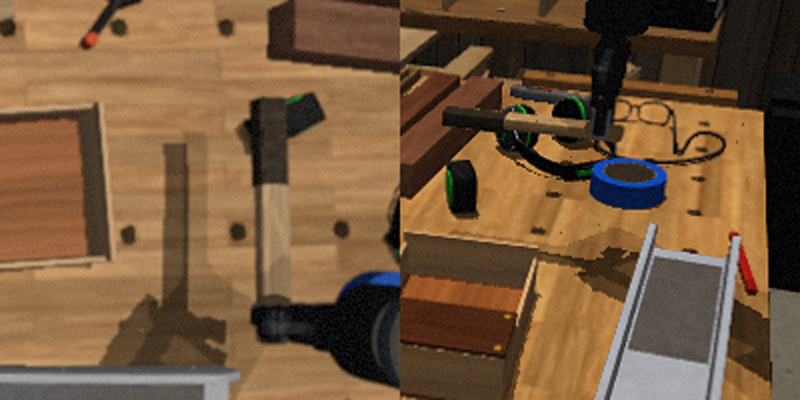

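The brush is now held level and bristles down, about 165 mm up. I'll measure the bristle offset from the TCP.

Run:
```python
from h import *
P=onz("top",[(420+268/2,100+97/2),(420+270/2,100+183/2)],188); print(P, P.mean(0)-[470.8,-325.5,0])
```

```text
[[ 671.26117994 -317.11650277  188.        ]
 [ 591.36148339 -317.22402846  188.        ]] [160.51133167   8.32973439 188.        ]
```

Emit:
servo_tool([
  [0.005, -0.01, 0, -2, 0.02],
  [0.013, -0.03, 0, -6, 0.02],
  [0.024, -0.055, 0, -11, 0.02],
  [0.035, -0.08, 0, -16, 0.02],
  [0.046, -0.106, 0, -21, 0.02],
  [0.057, -0.132, 0, -26, 0.02],
  [0.068, -0.158, 0, -31, 0.02],
  [0.079, -0.183, 0, -36, 0.02],
  [0.09, -0.208, 0, -41, 0.02],
  [0.1, -0.23, 0, -46, 0.02],
])

```text
clock: 14.7
eef_pos: [568.8, -92.4, 168.5]
tcp_rot: [-0.001, 0.919, 0.393, -0.001]
ft_force: [-0.8, -1.0, 0.3]
grip_width: 0.329
finger_force: 73.0
```

```bash
python3 -c "
from h import *
delta([672,137,170],92.8)"
```

```text
t 14.7 pos [568.8 -92.4 168.5] yaw 46.32 w 0.329 ff 73.0 F [-0.8 -1.   0.3] q6 0.58
tool shift m [ 0.2371 -0.0839 -0.0017] turn -46.48
```

Emit:
servo_tool([
  [0.025, -0.009, 0, -5, 0.02],
  [0.055, -0.019, 0, -11, 0.02],
  [0.085, -0.03, 0, -17, 0.02],
  [0.115, -0.041, 0, -23, 0.02],
  [0.145, -0.051, 0, -29, 0.02],
  [0.172, -0.061, 0, -34, 0.02],
  [0.195, -0.069, 0, -38, 0.02],
  [0.215, -0.076, 0, -42, 0.02],
  [0.23, -0.081, 0, -45, 0.02],
  [0.237, -0.084, 0, -46.5, 0.02],
])

```text
clock: 15.7
eef_pos: [673.0, 136.0, 168.1]
tcp_rot: [-0.001, 0.69, 0.724, -0.001]
ft_force: [-0.6, 0.1, -1.2]
grip_width: 0.324
finger_force: 73.0
```

Emit:
servo_tool([
  [0, 0, 0, 0, 0.02],
  [0, 0, 0, 0, 0.02],
  [0, 0, 0, 0, 0.02],
  [0, 0, 0, 0, 0.02],
  [0, 0, 0, 0, 0.02],
  [0, 0, 0, 0, 0.02],
  [0, 0, 0, 0, 0.02],
  [0, 0, 0, 0, 0.02],
  [0, 0, 0, 0, 0.02],
  [0, 0, 0, 0, 0.02],
])

```text
clock: 16.7
eef_pos: [673.9, 134.1, 170.3]
tcp_rot: [-0.0, 0.692, 0.722, -0.0]
ft_force: [-0.9, 0.1, -0.6]
grip_width: 0.327
finger_force: 73.0
```

Run:
```python
from h import *
delta([672,137,170],92.8)
a=manip.camera("top")[80:280,190:390,::-1]; b=manip.camera("side")[100:300,190:390,::-1]
cv2.imwrite("pics/both9.png",cv2.resize(np.hstack([a,b]),None,fx=2,fy=2,interpolation=cv2.INTER_CUBIC))
```

```text
t 16.7 pos [673.9 134.1 170.3] yaw 92.48 w 0.327 ff 73.0 F [-0.9  0.1 -0.6] q6 0.14
tool shift m [ 0.0029 -0.0018  0.0003] turn -0.32
```

View pics/both9.png

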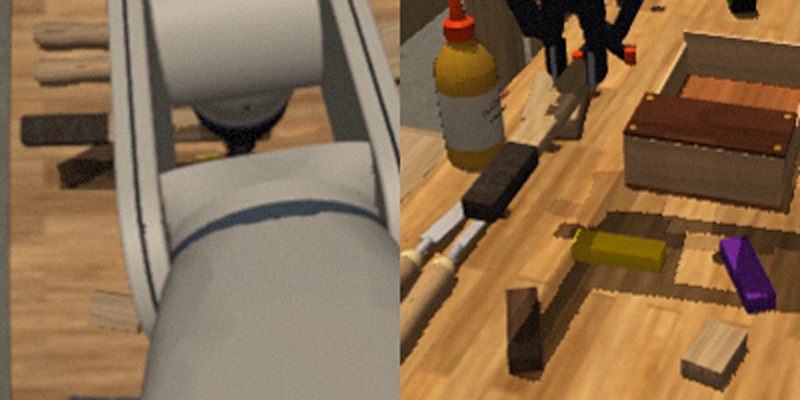

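The offcuts are undisturbed. The brush's bristles hang near the brown off-cut, with the far end at top-crop (22,130). I'll check the position and level.

Run:
```python
from h import *
np.set_printoptions(precision=1,suppress=True)
print(onz("top",[(190+22/2,80+130/2),(190+108/2,80+130/2)],188))
# triangulate far-end top-centre: top px & side px
o1,d1=ray("top",[(201,145)]); 
for sp in [(482,203),(482,200),(482,206)]:
    o2,d2=ray("side",[(190+(sp[0]-400)/2,100+sp[1]/2)])
    A=np.c_[d1[0],-d2[0]]; k=np.linalg.lstsq(A,o2-o1,rcond=None)[0]; print(o1+d1[0]*k[0],o2+d2[0]*k[1])
# predicted picture of a level brush under the assumption of grasp at s=90
for z in (165,):
    for c in ("top","side"):
        print(c,proj(c,[[673.9-.043*205,134+.999*205,z+20],[673.9-.043*120,134+.999*120,z+20],[673.9-.043*205,134+205,z]]))
```

```text
[[660.7 330.9 188. ]
 [662.  253.  188. ]]
[663.2 335.1 173.9] [661.2 334.3 173.3]
[662.8 334.4 176.2] [661.2 333.8 175.8]
[663.6 335.9 171.6] [661.2 334.9 170.9]
top [[197.3 142.8]
 [243.9 141.6]
 [200.4 144.8]]
side [[226.3 196.4]
 [250.3 167.1]
 [227.9 207.1]]
```

The bristle middle is at about (662, 292) and the off-cut at (659, 297). The underside is about 155 mm up, with a tilt of about 3°. Handing in.

```bash
python3 -c "
from station import manip
print(manip.hand_in())"
```

```text
the job is handed in; nothing more can be done
None
```

I drew the brush out from under the lid and handed the job in with it held at rest, about 3° off level, bristles about 155 mm up and about 6 mm off the dark off-cut's centre; no verdict came back.

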